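# Weigh out batik wax on the spring scale

## Task

Zero the empty kitchen scale with the knob in the middle of its dial, so that the broad zero bar stands at the needle. Then, leaving the dial as set, slide wax blocks from the board onto the pan, lying flat, until the needle stands at the portion marker as near as the blocks allow (within one 25 g graduation). Leave the blocks you do not need on the board, do not bang or lean the pan down to its stop, and leave everything else where it is.

Things in the scene. Friction and masses are not known exactly. Their poses are not given: they have to be found in the camera images.
- pan_mid (a point): Centre of the top of the scale's flat steel pan, 230 (x) x 200 (y) mm, unloaded 58 mm above the counter; its axes are the scale's (the scale stands turned by up to 0.12 rad). Open and level at its sides and at +y, where the board stands 6 to 9 mm away; a 3 mm thick edge turned up 14.5 mm at -y. The pan moves straight down on a spring.
- pan (a joint): How far the pan has sunk, m. 0 = empty, 0.020 mm per gram on it (490 N/m), stop at 14 mm.
- needle (a joint): Black needle of the dial, rad, driven by the pan: 0 = pan empty, pointing to the scale's +x; turns clockwise seen from above, 0.0096 rad per gram (0.24 rad = 25 g). It turns in the pale track just outside the dial plate.
- dial (a joint): White dial plate, 100 mm across, lying level on the low deck at the scale's -y end, with its centre knob (one piece); rad, clockwise from above positive. 0 = its zero bar stands at the empty scale's needle. It starts turned clockwise by 0.35 to 1.1, turns stiffly (0.04 Nm) within +-1.6 and stays where it is left. A short tick every 25 g and a long one every 100 g run clockwise from the zero bar.
- marker (a joint): Steel portion marker clipped on the dial plate's rim and turning with it: its angle from the zero bar, rad, clockwise positive, 0.0096 rad per gram. It shows the weight wanted, 265 to 390 g. The needle stands at it when needle = dial + marker.
- dial_grip (a point): Centre of the dial knob's grip bar, on the dial's axis, 73 mm above the counter, 185 mm from the pan's centre to the scale's -y. The bar is 54 mm long (along this point's x, which points to the zero bar), 15 mm thick (y), 22 mm high; below it, a 60 mm disc whose top is 11 mm and the dial plate whose top is 14 mm below this point. The bezel round the dial, 144 mm across, rises 12 mm below this point.
- board: Thick wooden board, fixed, 250 (x) x 300 (y) x 60 mm high with its feet; origin at the centre of its underside, 60 mm below its top. Its -y edge faces the pan and its axes are parallel to the scale's. The four wax blocks lie on it side by side, each lengthwise along y in a lane of its own, lanes about 52 mm apart in x.
- wax_88_mid (a point): Centre of the wax block 88 mm long (its y), 36 mm wide (x), 40 mm high (z), about 120 g (within 2 %). Pale wax like the others: told apart by length.
- wax_106_mid (a point): Centre of the wax block 106 mm long (its y), 36 mm wide (x), 40 mm high (z), about 145 g (within 2 %). Pale wax like the others: told apart by length.
- wax_124_mid (a point): Centre of the wax block 124 mm long (its y), 36 mm wide (x), 40 mm high (z), about 170 g (within 2 %). Pale wax like the others: told apart by length.
- wax_161_mid (a point): Centre of the wax block 161 mm long (its y), 36 mm wide (x), 40 mm high (z), about 220 g (within 2 %). Pale wax like the others: told apart by length.
- jug: Bystander, to be left alone: open steel melting jug, 130 mm tall, 116 mm wide, black side handle; right of the scale.
- mug: Bystander, to be left alone: black mug, 95 mm tall; far side of the counter.
- dye_bottle: Bystander, to be left alone: dark squeeze bottle with a nozzle, 165 mm tall; far side.
- soap_pump: Bystander, to be left alone: clear pump bottle, 173 mm tall; left of the board.
- jar: Bystander, to be left alone: amber jar with a steel lid, 110 mm tall; left of the board.
- brush: Bystander, to be left alone: flat wax brush, 190 mm long, lying on the counter on the robot's side of the scale.
- knife: Bystander, to be left alone: wax knife, 230 mm long, lying across the board's far (+y) end behind the blocks.
- needle_tip (a point): Tip of the needle, 56 mm from the dial's axis.
- marker_tip (a point): Tip of the portion marker, 56 mm from the dial's axis.
Not all that is in view belongs to the job. Leave any pink look-alike of the part that bears wax_161_mid alone. What is shaped like the part that bears wax_88_mid but turquoise is not meant.

How it is judged:
By the outcome, as a careful person would: the job done as asked, in the order asked, and still so for the second after the job is handed in, with the robot touching nothing.
It also fails if it takes over 66 s, if anything falls off the work surface, if the arm or the gripper's body presses on something with over 40 N, if the wrist force passes 120 N, or if a joint passes its speed limit or range.

## Robot

A 6-joint arm with a two-finger parallel gripper is mounted at the origin on the work surface. World frame = base frame: x ahead of the robot, y to its left, z up, the work surface at z = 0. Lengths are in m, angles in rad, forces in N, time in s.
With the tool pointing down it reaches from about 0.25 to 0.775 m from the base axis. Payload 8.9 kg.
Tool frame: the origin (TCP) lies at the very end of the fingers, on their centre line; the grasp point (between the pads) lies 19 mm behind it; y points along the fingers, x is the direction in which the jaws open and shut, and the axes are right-handed (so a half turn about y gives the same grasp; the last joint's range is limited). The gripper opens to 85 mm and grips with 20 to 120 N. Pads are 22 mm wide; open, the fingers measure 114 mm over their backs; the gripper's body (76 mm by 85 mm) begins 54 mm behind the grasp point. The pads swing forward as they close: fully open they stand 13 mm farther back than shut.
Start: joints at [1.001, 0.291, -0.153, 1.127, 0, 1.431], TCP at [0.219, 0.477, 0.231] pointing down, gripper open.
Joint ranges: [-2.52, 2.52], [-0.91, 1.74], [-1.3, 1.37], [-1.96, 2.02], [-1.52, 1.47], [-3.14, 3.14]. Speed limits (rad/s): [2.22, 2.22, 2.79, 3.14, 3.14, 3.14].

## Interface

Orientations are given as a rotation vector (axis times angle).
In Python, from station import manip gives the robot as it stands.
- The arm moves only by the tool servo_tool, never from a script. Its argument "steps" is a list of rows, each a list of 3 entries, a list of its own where there are three numbers: the finger opening in mm, from 0 to 85.4, then the shift along the tool's x, y, z in units of 40 mm (1.0 is 40 mm), then the turn, a rotation vector about the tool's x, y, z in units of 10 degrees (1.0 is 10 degrees). In form: [[gripper, [x, y, z], [ax, ay, az]], ...]. A call has exactly 10 rows; each row shifts and turns the pose as measured when the row begins, along the tool's axes as they then stand; what a row does not reach is not made up. A row lasts 1/8 s, in which the tool goes at most 62.5 mm and 10.7 degrees, less where a joint would pass 70% of its speed; a pose out of reach is approached as far as the arm can. A call is refused whole if a number of a shift passes 1 or a number of a turn 1, either way. A call with a gripper value outside its range is refused whole. The fingers move at their own pace and stop on an object; "force" is the grip in N (left out, the last holds). Time passes only in rows, so rows that do not move let the fingers close, or fill a call up. It gives the time, the measured TCP pose, the force and the opening at its end, in the units of the state.
- manip.observe(): the state, without advancing time (a new reading comes with each control period).
- manip.read_camera(name): name is "scene" or "top"; returns the picture (420x560x3 uint8, red, green, blue); there is no depth.
- manip.calibration(name): a dict with "fx", "fy", "cx", "cy" (pixels), "camera_from_world" (4x4, takes a point from world to camera coordinates). Camera axes: x right, y down, z forward; pixel columns grow to the right and rows downward; lengths in m; the calibration is good to about 2 mm. A picture is of the moment at which its call begins. calibration takes no time and is no camera call.
- manip.sign_off(): hands the job in, once; it reports no verdict.
The state is a dict: "clock": time; "joint_positions": joint angles; "dq": joint speeds; "tau": joint torques, N m; "tcp_pos": TCP position; "ee_rot": TCP orientation; "wrist_force": force on the tool from outside, world axes, zero at the start; "moment": the same for the moment, N m; "opening": opening from 0.0 (shut) to 1.0 (fully open).
Only numpy, scipy, OpenCV 4.12 (cv2) and the standard library are available. Lean on these libraries where they do the work, as an engineer would, in place of code of your own. Each camera call takes 0.05 s, during which the arm holds its last target.

## Working session

There is one attempt and no reset: what is moved stays moved. The work goes in short steps, Python scripts to look and compute and a tool call to move; the robot and the scene stay as the last step left them, time stands still between calls to the robot, and variables do not carry over. Pictures are saved under pics/ and viewed, and the job is handed in when it is done.

Besides the shell and the picture viewer there is one more tool, called after ">>>" as name(argument=value, ...) on one line, values as JSON. servo_tool: Moves the arm, as the interface text tells. Its arguments: {"type":"object","properties":{"steps":{"type":"array","items":{"type":"array"}},"force":{"type":"number"}},"required":["steps"]}

```bash
ls; mkdir -p pics; cat > h.py <<'E'
import numpy as np, cv2
from station import manip
def snap(name,fn):
    im=manip.read_camera(name); cv2.imwrite('pics/'+fn,im[:,:,::-1]); return im
def ray(name,u,v):
    c=manip.calibration(name);M=np.array(c["camera_from_world"]);R=M[:3,:3];t=M[:3,3]
    d=R.T@np.array([(u-c["cx"])/c["fx"],(v-c["cy"])/c["fy"],1.]);return -R.T@t,d
def plane(name,u,v,z):
    o,d=ray(name,u,v);return o+d*(z-o[2])/d[2]
def proj(name,p):
    c=manip.calibration(name);M=np.array(c["camera_from_world"]);q=M[:3,:3]@np.array(p)+M[:3,3]
    return np.array([c["fx"]*q[0]/q[2]+c["cx"],c["fy"]*q[1]/q[2]+c["cy"]])
def tri(a,b):
    (o1,d1),(o2,d2)=ray("scene",*a),ray("top",*b)
    A=np.stack([d1,-d2],1);s=np.linalg.lstsq(A,o2-o1,rcond=None)[0]
    p,q=o1+s[0]*d1,o2+s[1]*d2;return (p+q)/2,np.linalg.norm(p-q)
E
python3 - <<'E'
from h import *
print(manip.observe())
for n in("scene","top"):
    snap(n,n+'0.png');c=manip.calibration(n);print(n,c)
E
```

```text
pics
{'clock': 0.0, 'joint_positions': array([ 1.00072374e+00,  2.91283217e-01, -1.54122766e-01,  1.12667880e+00,
        5.87805460e-06,  1.43151315e+00]), 'dq': array([ 0.00071222, -0.00049928, -0.00104288,  0.0002938 ,  0.00064982,
       -0.00051142]), 'tau': array([ 6.12866534e-04, -5.37146258e+01,  3.31372261e+01,  1.60915725e-02,
       -2.33627052e-04, -1.51794438e-05]), 'tcp_pos': array([0.21898747, 0.47667659, 0.2307321 ]), 'ee_rot': array([-1.38328242, -0.88540336,  0.88733044]), 'wrist_force': array([-0.40812691, -0.50059865,  0.00849471]), 'moment': array([ 0.000581  , -0.01488708, -0.00046535]), 'opening': 0.9996140913349068}
scene {'fx': 381.06552159788424, 'fy': 381.06552159788424, 'cx': 285.685833329375, 'cy': 213.78529167821634, 'camera_from_world': array([[-0.5611512 ,  0.82753389, -0.01723338,  0.35287654],
       [ 0.62187569,  0.40777119, -0.66857556, -0.30201794],
       [-0.54624166, -0.385889  , -0.74344451,  1.56030335],
       [ 0.        ,  0.        ,  0.        ,  1.        ]])}
top {'fx': 531.5480827927554, 'fy': 531.5480827927554, 'cx': 279.3744827500708, 'cy': 204.94355847205563, 'camera_from_world': array([[-0.02165804, -0.999637  , -0.01602517, -0.00925471],
       [-0.9882776 ,  0.02382934, -0.1507964 ,  0.58946324],
       [ 0.15112353,  0.01257136, -0.98843495,  1.8031268 ],
       [ 0.        ,  0.        ,  0.        ,  1.        ]])}
```

View pics/scene0.png

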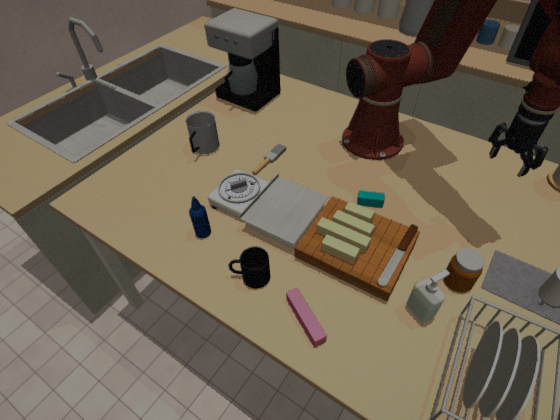

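View pics/top0.png

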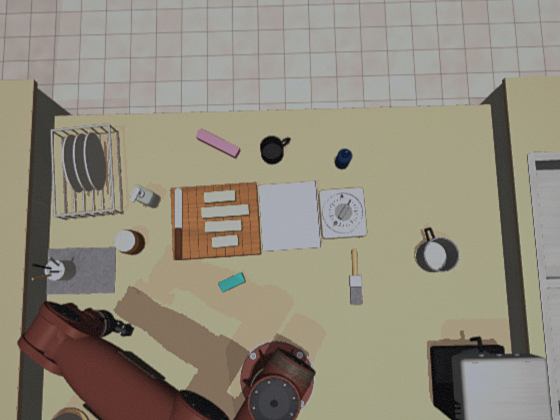

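Both views are clear: the scale's dial is at about (343,212) in top, the pan at (290,215), and the board with four pale blocks at (222,220). The pink and turquoise decoys lie off the board. I'll zoom in.

```bash
python3 - <<'E'
import cv2
a=cv2.imread('pics/top0.png');b=cv2.imread('pics/scene0.png')
cv2.imwrite('pics/t0d.png',cv2.resize(a[182:245,312:375],None,fx=9,fy=9,interpolation=cv2.INTER_CUBIC))
cv2.imwrite('pics/t0b.png',cv2.resize(a[172:272,165:325],None,fx=5,fy=5,interpolation=cv2.INTER_CUBIC))
cv2.imwrite('pics/s0d.png',cv2.resize(b[160:220,200:280],None,fx=9,fy=9,interpolation=cv2.INTER_CUBIC))
cv2.imwrite('pics/s0b.png',cv2.resize(b[170:300,230:430],None,fx=4,fy=4,interpolation=cv2.INTER_CUBIC))
E
```

```text
(no output)
```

View pics/t0d.png

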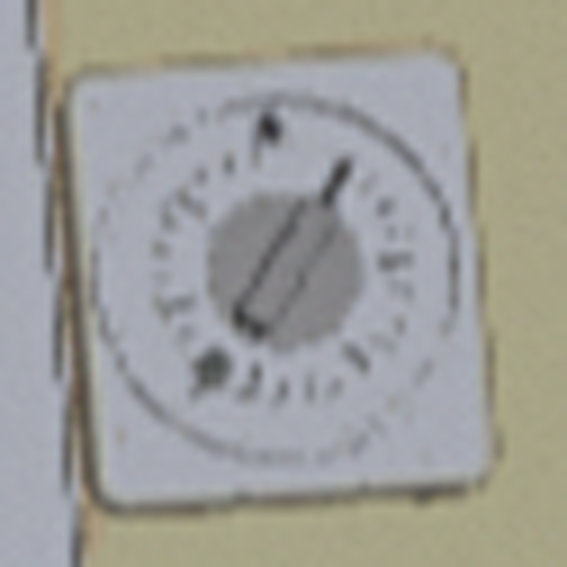

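View pics/t0b.png

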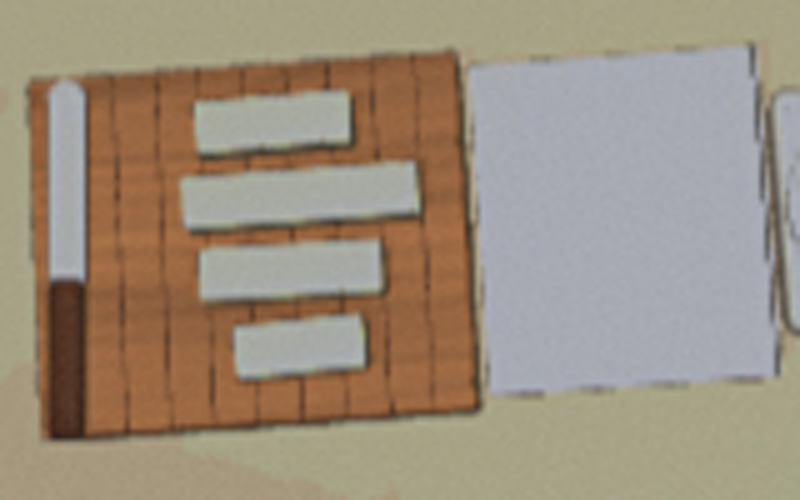

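View pics/s0d.png

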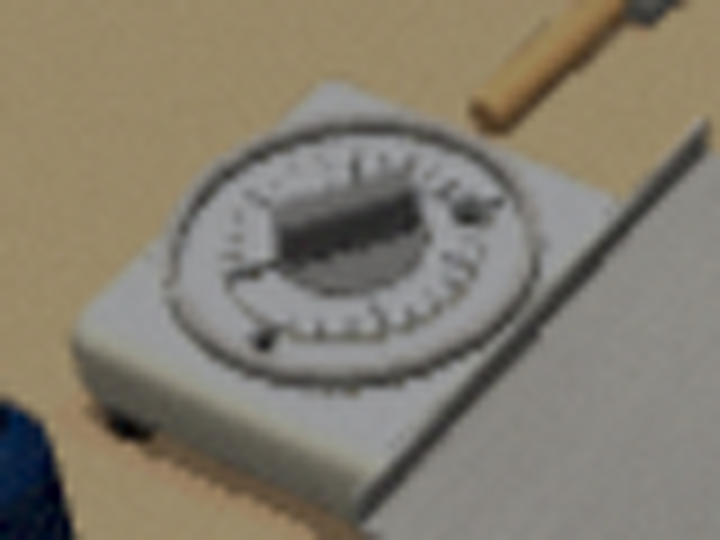

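View pics/s0b.png

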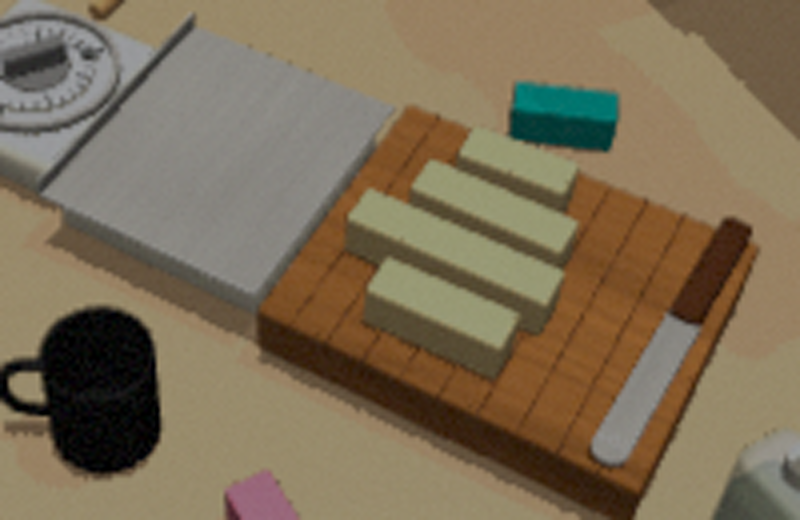

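```bash
cat > m.py <<'E'
from h import *
a=cv2.imread('pics/top0.png')[:,:,::-1]
P=lambda x,y,z:plane("top",312+(x+.5)/9-.5,182+(y+.5)/9-.5,z)
# board via hue
hsv=cv2.cvtColor(a.copy(),cv2.COLOR_RGB2HSV)
m=np.zeros(a.shape[:2],np.uint8);m[180:265,168:264]=1
lab=a.astype(int)
print(a[200,215],a[212,225],a[200,250],a[190,240],a[215,290])
wax=((lab[:,:,2]>120)&(m>0)).astype(np.uint8)
wax[:,:186]=0; wax[:,258:]=0
cs,_=cv2.findContours(wax,cv2.RETR_EXTERNAL,cv2.CHAIN_APPROX_NONE)
for c in cs:
    if cv2.contourArea(c)<80: continue
    mm=np.zeros_like(wax);cv2.drawContours(mm,[c],-1,1,-1)
    ys,xs=np.nonzero(mm)
    r=cv2.minAreaRect(c);
    pts=np.array([plane("top",u,v,.1)[:2] for u,v in zip(xs,ys)],np.float32)
    rr=cv2.minAreaRect(pts.reshape(-1,1,2));ce=pts.mean(0)
    ev=np.linalg.eigh(np.cov(pts.T));d=ev[1][:,1];w=d*np.sign(d[1])
    print(len(xs),"centre",ce.round(4),"len/wid",np.sqrt(12*ev[0]).round(4),"angle of y axis",np.arctan2(-w[0],w[1]).round(3))
# board and pan corners
for n,x,y,z in[("bd",29,80,.06),("bd",457,50,.06),("bd",480,410,.06),("bd",43,438,.06),("pan",469,65,.058),("pan",752,45,.0725),("pan",777,377,.0725),("pan",488,395,.058)]:
    print(n,plane("top",165+(x+.5)/5-.5,172+(y+.5)/5-.5,z).round(4))
C=P(285,273,.062);print("knobdisc c",C)
E
python3 m.py
```

```text
[170 174 169] [166 169 162] [141  94  59] [145  98  63] [167 170 178]
492 centre [0.3968 0.1578] len/wid [0.0241 0.2329] angle of y axis 0.013
272 centre [0.464 0.163] len/wid [0.0353 0.0859] angle of y axis 0.079
376 centre [0.5158 0.1692] len/wid [0.0353 0.1209] angle of y axis 0.037
485 centre [0.5664 0.1625] len/wid [0.0352 0.1588] angle of y axis 0.045
312 centre [0.6176 0.1802] len/wid [0.0346 0.1045] angle of y axis 0.059
273 centre [0.666  0.1967] len/wid [0.0157 0.2336] angle of y axis 0.006
bd [0.6568 0.3545 0.06  ]
bd [0.6707 0.0565 0.06  ]
bd [0.4209 0.0445 0.06  ]
bd [0.4086 0.3426 0.06  ]
pan [0.6603 0.0484 0.058 ]
pan [ 0.6667 -0.1476  0.0725]
pan [ 0.4378 -0.1572  0.0725]
pan [0.4311 0.039  0.058 ]
knobdisc c [ 0.55707264 -0.24137307  0.062     ]
```

```bash
cat > d.py <<'E'
from h import *
import sys
fn=sys.argv[1] if len(sys.argv)>1 else 'top0.png'
a=cv2.imread('pics/'+fn)[:,:,0].astype(np.float32)
C=np.array([.5573,-.2412]);yaw=.048
# unwrap on plate plane z=.059: rows radius, cols clockwise angle from scale +x
th=np.arange(-3.2,3.2,.02);rs=np.arange(.028,.066,.001)
T,R=np.meshgrid(th,rs)
mx=np.zeros_like(T,np.float32);my=mx.copy()
for i in np.ndindex(T.shape):
    g=yaw-T[i];mx[i],my[i]=proj("top",[C[0]+R[i]*np.cos(g),C[1]+R[i]*np.sin(g),.059])
u=cv2.remap(a,mx,my,cv2.INTER_CUBIC)
cv2.imwrite('pics/unw_'+fn,cv2.resize(u,None,fx=2.5,fy=8,interpolation=cv2.INTER_CUBIC))
for lo,hi in((.032,.036),(.04,.045),(.046,.05),(.052,.056),(.056,.06)):
    s=u[(rs>=lo)&(rs<=hi)].mean(0);s=np.median(s)-s
    pk=[i for i in range(2,len(s)-2) if s[i]==max(s[i-2:i+3]) and s[i]>10]
    print(lo,[(round(th[i],2),int(s[i])) for i in pk])
E
python3 d.py top0.png
python3 - <<'E'
from h import *
# two-view heights: block 161 nearer corners; crop s0b (x4 from 230,170), t0b (x5 from 165,172)
S=lambda x,y:(230+(x+.5)/4-.5,170+(y+.5)/4-.5)
T=lambda x,y:(165+(x+.5)/5-.5,172+(y+.5)/5-.5)
for n,s,t in[("161 -y,-x top",(372,188),(419,212)),("161 +y -x top",(565,268),(183,228)),("106 -y+x top",(368,294),(350,92)),("88 +y,-x",(578,165),(240,378)),("board -y,+x",(259,312),(457,50)),("board -y-x",(408,105),(480,410)),("pan flange -x",(194,14),(777,377)),("pan +y -x",(395,110),(488,395))]:
    p,e=tri(S(*s),T(*t));print(n,p.round(4),round(e,4))
K=lambda x,y:(200+(x+.5)/9-.5,160+(y+.5)/9-.5)
D=lambda x,y:(312+(x+.5)/9-.5,182+(y+.5)/9-.5)
for n,s,t in [("knob end zero",(278,232),(320,200)),("knob far end",(415,190),(250,325)),("needle",(266,340),(268,125))]:
    p,e=tri(K(*s),D(*t));print(n,p.round(4),round(e,4))
E
```

```text
161 -y,-x top [0.5517 0.0829 0.0993] 0.0032
161 +y -x top [0.5447 0.2402 0.1035] 0.0003
106 -y+x top [0.636  0.1294 0.0931] 0.0034
88 +y,-x [0.4434 0.2031 0.0979] 0.0008
board -y,+x [0.6703 0.0582 0.0575] 0.0037
board -y-x [0.421  0.045  0.0567] 0.0006
pan flange -x [ 0.4385 -0.1582  0.0716] 0.0021
pan +y -x [0.4313 0.039  0.0561] 0.0002
knob end zero [ 0.5825 -0.2541  0.0783] 0.0004
knob far end [ 0.5356 -0.226   0.0773] 0.0005
needle [ 0.6148 -0.2372  0.0577] 0.0009Traceback (most recent call last):
  File "d.py", line 11, in <module>
    g=yaw-T[i];mx[i],my[i]=proj("top",[C[0]+R[i]*np.cos(g),C[1]+R[i]*np.sin(g),.059])
                           ~~~~^^^^^^^^^^^^^^^^^^^^^^^^^^^^^^^^^^^^^^^^^^^^^^^^^^^^^^
  File "h.py", line 11, in proj
    c=manip.calibration(name);M=np.array(c["camera_from_world"]);q=M[:3,:3]@np.array(p)+M[:3,3]
ValueError: time passes only in moves, steps and waits
```

Measured heights agree with the text. The calibration calls seem to be rationed, so I'll cache them.

```bash
python3 - <<'E'
from h import *
import pickle
pickle.dump({n:manip.calibration(n) for n in("scene","top")},open('cal.pkl','wb'))
s=open('h.py').read().replace('manip.calibration(name)','CAL[name]').replace('from station import manip','from station import manip\nimport pickle,os\nCAL=pickle.load(open("cal.pkl","rb"))')
open('h.py','w').write(s)
E
python3 d.py top0.png
```

```text
0.032 [(np.float64(-0.94), 13), (np.float64(-0.24), 15), (np.float64(0.6), 102), (np.float64(2.52), 10)]
0.04 [(np.float64(-3.04), 32), (np.float64(-2.78), 55), (np.float64(-2.4), 89), (np.float64(-2.04), 17), (np.float64(-1.78), 37), (np.float64(-0.84), 35), (np.float64(-0.4), 10), (np.float64(-0.16), 11), (np.float64(0.6), 106), (np.float64(1.08), 12), (np.float64(1.28), 10), (np.float64(1.54), 51), (np.float64(1.74), 13), (np.float64(2.28), 12), (np.float64(2.52), 53), (np.float64(3.0), 22)]
0.046 [(np.float64(-3.04), 23), (np.float64(-2.76), 36), (np.float64(-2.38), 84), (np.float64(-1.8), 34), (np.float64(-1.3), 24), (np.float64(-1.06), 27), (np.float64(-0.84), 35), (np.float64(-0.62), 15), (np.float64(-0.38), 37), (np.float64(-0.14), 24), (np.float64(0.6), 85), (np.float64(1.06), 29), (np.float64(1.52), 22), (np.float64(1.78), 10), (np.float64(2.06), 17), (np.float64(2.52), 29), (np.float64(2.8), 17), (np.float64(3.02), 18)]
0.052 [(np.float64(-2.42), 67), (np.float64(-0.98), 15), (np.float64(0.0), 104), (np.float64(0.58), 16)]
0.056 [(np.float64(-2.42), 44), (np.float64(-0.02), 128)][ WARN:0@0.354] global loadsave.cpp:1063 imwrite_ Unsupported depth image for selected encoder is fallbacked to CV_8U.
```

View pics/unw_top0.png

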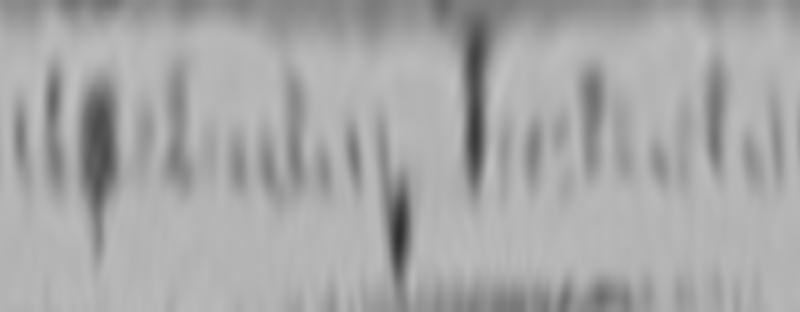

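Readings: needle at 0.0, dial turned +0.60, marker at 3.86. The marker therefore stands 3.26 rad from zero, about 340 g, which means the 120 g (88 mm) and 220 g (161 mm) blocks. Next I'll plan the approach to the knob.

```bash
cat > g.py <<'E'
from h import *
from scipy.spatial.transform import Rotation as Ro
import sys
# usage: g.py x y z jawangle  -> tool-frame needs after turning
o=manip.observe();R=Ro.from_rotvec(o["ee_rot"]);M=R.as_matrix();p=o["tcp_pos"]
ja=np.arctan2(M[1,0],M[0,0])
print("t",round(o["clock"],2),"p",p.round(4),"jaw",round(ja,4),"toolY",M[:,1].round(3),"F",o["wrist_force"].round(1),"op",round(o["opening"],3),"q",o["joint_positions"].round(2))
if len(sys.argv)>4:
    x,y,z,a=map(float,sys.argv[1:5])
    T=np.stack([[np.cos(a),np.sin(a),0],[0,0,-1],[np.sin(-a)*1,np.cos(a),0]],1)
    print("shift now-frame",(M.T@(np.array([x,y,z])-p)/.04).round(2)," after-turn frame",(T.T@(np.array([x,y,z])-p)/.04).round(2),"turn",(Ro.from_matrix(M.T@T).as_rotvec()*18/np.pi).round(2))
E
python3 g.py .559 -.240 .12 1.019; python3 g.py .559 -.24 .12 -2.123
```

```text
t 0.1 p [0.219  0.4767 0.2308] jaw 1.1399 toolY [-0.001 -0.001 -1.   ] F [-0.8  0.   1.4] op 1.0 q [ 1.    0.29 -0.15  1.13  0.    1.43]
shift now-frame [-12.73   2.78 -15.21]  after-turn frame [-10.8    2.77 -16.63] turn [-0.    0.69 -0.01]
t 0.1 p [0.219  0.4767 0.2308] jaw 1.1399 toolY [-0.001 -0.001 -1.   ] F [-0.8  0.   1.4] op 1.0 q [ 1.    0.29 -0.15  1.13  0.    1.43]
shift now-frame [-12.73   2.78 -15.21]  after-turn frame [10.8   2.77 16.63] turn [-1.00e-02 -1.73e+01  0.00e+00]
```

>>> servo_tool(steps=[[45,[-0.4,0,-0.5],[0,0.7,0]],[45,[-0.65,0,-1],[0,0,0]],[45,[-0.65,0,-1],[0,0,0]],[45,[-0.65,0,-1],[0,0,0]],[45,[-0.65,0,-1],[0,0,0]],[45,[-0.65,0,-1],[0,0,0]],[45,[-0.65,0,-1],[0,0,0]],[45,[-0.65,0,-1],[0,0,0]],[45,[-0.65,0,-1],[0,0,0]],[45,[-0.65,0,-1],[0,0,0]]])

```text
clock: 1.35
tcp_pos: [0.4161, 0.0543, 0.2291]
ee_rot: [-1.422, -0.792, 0.797]
wrist_force: [0.3, 0.3, -0.2]
opening: 0.532
```

```bash
python3 g.py .559 -.240 .12 1.019
```

```text
t 1.35 p [0.4161 0.0543 0.2291] jaw 1.0199 toolY [-0.002 -0.002 -1.   ] F [ 0.3  0.3 -0.2] op 0.532 q [-0.04  0.09 -0.41  1.07 -0.    0.51]
shift now-frame [-4.39  2.74 -6.9 ]  after-turn frame [-4.39  2.73 -6.9 ] turn [-0.    0.01 -0.02]
```

>>> servo_tool(steps=[[45,[-0.6,0.3,-0.95],[0,0,0]],[45,[-0.6,0.3,-0.95],[0,0,0]],[45,[-0.6,0.3,-0.95],[0,0,0]],[45,[-0.6,0.3,-0.95],[0,0,0]],[45,[-0.6,0.3,-0.95],[0,0,0]],[45,[-0.6,0.3,-0.95],[0,0,0]],[45,[-0.6,0.3,-0.9],[0,0,0]],[45,[-0.3,0.1,-0.4],[0,0,0]],[45,[0,0,0],[0,0,0]],[45,[0,0,0],[0,0,0]]])

```text
clock: 2.6
tcp_pos: [0.5623, -0.2586, 0.135]
ee_rot: [-1.418, -0.787, 0.794]
wrist_force: [0.6, 0.2, 0.3]
opening: 0.524
```

```bash
python3 g.py .559 -.240 .067 1.019
```

```text
t 2.6 p [ 0.5623 -0.2586  0.135 ] jaw 1.0151 toolY [-0.006  0.001 -1.   ] F [0.6 0.2 0.3] op 0.524 q [-0.55  0.54 -0.03  1.01 -0.    0.01]
shift now-frame [0.35 1.7  0.31]  after-turn frame [0.35 1.7  0.31] turn [-0.03 -0.02 -0.01]
```

>>> servo_tool(steps=[[45,[0.35,0,0.31],[0,0,0]],[45,[0,0.3,0],[0,0,0]],[45,[0,0.4,0],[0,0,0]],[45,[0,0.4,0],[0,0,0]],[45,[0,0.2,0],[0,0,0]],[45,[0,0,0],[0,0,0]],[45,[0,0,0],[0,0,0]],[45,[0,0,0],[0,0,0]],[45,[0,0,0],[0,0,0]],[45,[0,0,0],[0,0,0]]])

```text
clock: 3.85
tcp_pos: [0.5583, -0.2356, 0.0812]
ee_rot: [-1.418, -0.79, 0.796]
wrist_force: [-0.5, 0.1, 0.2]
opening: 0.525
```

```bash
python3 g.py .559 -.240 .067 1.019
```

```text
t 3.85 p [ 0.5583 -0.2356  0.0812] jaw 1.0185 toolY [-0.005  0.001 -1.   ] F [-0.5  0.1  0.2] op 0.525 q [-0.52  0.56 -0.14  0.87 -0.    0.03]
shift now-frame [-0.08  0.35 -0.07]  after-turn frame [-0.08  0.35 -0.07] turn [-0.03 -0.   -0.01]
```

>>> servo_tool(force=30, steps=[[45,[-0.08,0.2,-0.07],[0,0,0]],[45,[0,0.15,0],[0,0,0]],[45,[0,0,0],[0,0,0]],[10,[0,0,0],[0,0,0]],[10,[0,0,0],[0,0,0]],[10,[0,0,0],[0,0,0]],[10,[0,0,0],[0,0,0]],[10,[0,0,0],[0,0,0]],[10,[0,0,0],[0,0,0]],[10,[0,0,0],[0,0,0]]])

```text
clock: 5.1
tcp_pos: [0.5581, -0.2415, 0.0662]
ee_rot: [-1.42, -0.787, 0.798]
wrist_force: [-0.3, -1.4, -1.7]
opening: 0.169
```

```bash
python3 g.py .559 -.240 .067 1.619
```

```text
t 5.1 p [ 0.5581 -0.2415  0.0662] jaw 1.0174 toolY [-0.007 -0.002 -1.   ] F [-0.3 -1.4 -1.7] op 0.169 q [-0.53  0.58 -0.15  0.84 -0.    0.03]
shift now-frame [ 0.04 -0.02  0.  ]  after-turn frame [ 0.04 -0.02 -0.02] turn [-0.03 -3.45 -0.02]
```

>>> servo_tool(steps=[[10,[0,0,0],[0,-0.5,0]],[10,[0,0,0],[0,-0.5,0]],[10,[0,0,0],[0,-0.5,0]],[10,[0,0,0],[0,-0.5,0]],[10,[0,0,0],[0,-0.5,0]],[10,[0,0,0],[0,-0.5,0]],[10,[0,0,0],[0,-0.4,0]],[10,[0,0,0],[0,0,0]],[10,[0,0,0],[0,0,0]],[10,[0,0,0],[0,0,0]]])

```text
clock: 6.35
tcp_pos: [0.558, -0.2413, 0.0662]
ee_rot: [-1.178, -1.244, 1.255]
wrist_force: [0.1, -0.7, -1.8]
opening: 0.166
```

```bash
python3 g.py .559 -.240 .067 1.619
```

```text
t 6.35 p [ 0.558  -0.2413  0.0662] jaw 1.6268 toolY [-0.007 -0.002 -1.   ] F [ 0.1 -0.7 -1.8] op 0.166 q [-0.53  0.58 -0.15  0.84 -0.   -0.58]
shift now-frame [ 0.03 -0.02 -0.03]  after-turn frame [ 0.03 -0.02 -0.03] turn [-0.04  0.04 -0.01]
```

>>> servo_tool(steps=[[40,[0,0,0],[0,0,0]],[40,[0,0,0],[0,0,0]],[40,[0,0,0],[0,0,0]],[40,[0,-0.5,0],[0,0,0]],[40,[0,-0.9,0],[0,0,0]],[20,[0,-1,0],[0,0,0]],[8,[0,-1,0],[0,0,0]],[8,[0.7,-0.3,0],[0,1,0]],[8,[0.8,0,-0.2],[0,1,0]],[8,[0.8,0,-0.4],[0,1,0]]])

```text
clock: 7.6
tcp_pos: [0.5943, -0.1559, 0.22]
ee_rot: [-1.4, -0.839, 0.847]
wrist_force: [0.7, -0.9, -0.1]
opening: 0.092
```

```bash
python3 g.py .459 .240 .15 .048
```

```text
t 7.6 p [ 0.5943 -0.1559  0.22  ] jaw 1.0835 toolY [-0.005 -0.001 -1.   ] F [ 0.7 -0.9 -0.1] op 0.092 q [-0.37  0.47  0.09  1.19 -0.    0.11]
shift now-frame [7.17 1.75 7.62]  after-turn frame [-2.9   1.75 10.05] turn [-0.01  5.93 -0.03]
```

>>> servo_tool(steps=[[8,[0.75,0,0.8],[0,1,0]],[8,[0.6,0,0.95],[0,1,0]],[8,[0.4,0,1],[0,1,0]],[8,[0.2,0,1],[0,1,0]],[8,[0,0,1],[0,1,0]],[8,[-0.15,0,1],[0,0.9,0]],[8,[-0.3,0,1],[0,0.2,0]],[8,[-0.3,0.3,1],[0,0,0]],[8,[-0.3,0.3,0.9],[0,0,0]],[8,[-0.3,0.3,0.6],[0,0,0]]])

```text
clock: 8.85
tcp_pos: [0.461, 0.236, 0.1846]
ee_rot: [-1.57, 0.015, -0.017]
wrist_force: [-0.0, 0.3, 0.5]
opening: 0.093
```

```bash
python3 g.py .460 .242 .15 .048; python3 -c "
from h import *
snap('top','top1.png');snap('scene','scene1.png')
a=cv2.imread('pics/top1.png');cv2.imwrite('pics/t1.png',cv2.resize(a[170:270,160:380],None,fx=3.6,fy=3.6,interpolation=cv2.INTER_CUBIC))"; python3 d.py top1.png
```

```text
t 8.85 p [0.461  0.236  0.1846] jaw -0.0206 toolY [ 0.001  0.001 -1.   ] F [-0.   0.3  0.5] op 0.093 q [ 0.33  0.31 -0.26  1.    0.    1.92]
shift now-frame [-0.03  0.86  0.15]  after-turn frame [-0.02  0.86  0.15] turn [-0.   -0.39  0.01]
0.032 [(np.float64(-2.44), 17), (np.float64(-0.02), 99), (np.float64(0.64), 11), (np.float64(1.86), 23), (np.float64(2.84), 14)]
0.04 [(np.float64(-3.08), 88), (np.float64(-2.66), 14), (np.float64(-2.44), 57), (np.float64(-2.18), 12), (np.float64(-1.44), 42), (np.float64(-0.02), 103), (np.float64(0.92), 42), (np.float64(1.16), 18), (np.float64(1.9), 53), (np.float64(2.1), 12), (np.float64(2.62), 28), (np.float64(2.88), 57)]
0.046 [(np.float64(-3.06), 95), (np.float64(-2.68), 28), (np.float64(-2.44), 34), (np.float64(-2.18), 14), (np.float64(-1.92), 12), (np.float64(-1.7), 25), (np.float64(-1.46), 24), (np.float64(-1.22), 18), (np.float64(-0.98), 17), (np.float64(-0.74), 22), (np.float64(-0.02), 100), (np.float64(0.44), 29), (np.float64(0.68), 29), (np.float64(0.92), 15), (np.float64(1.14), 14), (np.float64(1.38), 19), (np.float64(1.64), 12), (np.float64(1.9), 18), (np.float64(2.12), 14), (np.float64(2.6), 27), (np.float64(2.86), 33)]
0.052 [(np.float64(-3.06), 88), (np.float64(-1.1), 12), (np.float64(-0.02), 128), (np.float64(0.44), 10)]
0.056 [(np.float64(-3.06), 50), (np.float64(-0.02), 135)][ WARN:0@0.314] global loadsave.cpp:1063 imwrite_ Unsupported depth image for selected encoder is fallbacked to CV_8U.
```

View pics/t1.png

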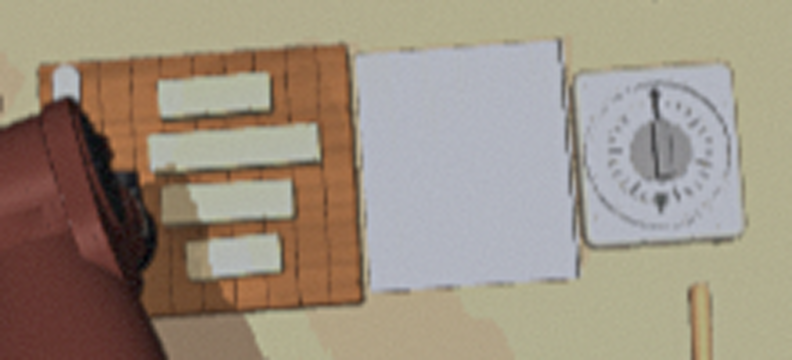

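View pics/unw_top1.png

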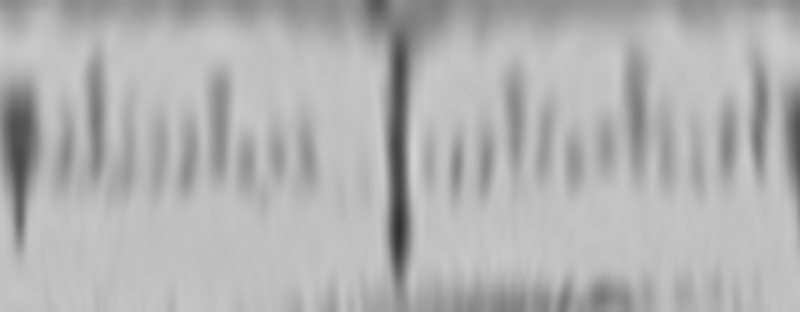

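The zero bar now lines up with the needle (both at −0.02 in the unwrapped picture), and the marker reads 3.24 rad from it, about 338 g. The arm is behind the 88 mm block, so I'll lower and push.

>>> servo_tool(steps=[[8,[0,0,0.15],[0,-0.4,0]],[8,[0,0.7,0.02],[0,0,0]],[8,[0,0.7,0],[0,0,0]],[8,[0,0.6,0],[0,0,0]],[8,[0,0.4,0],[0,0,0]],[8,[0,0.3,0],[0,0,0]],[8,[0,0,0],[0,0,0]],[8,[0,0,0],[0,0,0]],[8,[0,0,0],[0,0,0]],[8,[0,0,0],[0,0,0]]])

```text
clock: 10.2
tcp_pos: [0.465, 0.2408, 0.0772]
ee_rot: [-1.569, -0.046, 0.035]
wrist_force: [-0.6, 0.0, -0.3]
opening: 0.094
```

```bash
python3 g.py .460 .242 .068 .048
```

```text
t 10.2 p [0.465  0.2408 0.0772] jaw 0.0516 toolY [ 0.007  0.001 -1.   ] F [-0.6  0.  -0.3] op 0.094 q [ 0.34  0.42 -0.4   0.74 -0.    1.86]
shift now-frame [-0.12  0.23  0.04]  after-turn frame [-0.12  0.23  0.04] turn [-0.01  0.02  0.04]
```

>>> servo_tool(steps=[[8,[-0.12,0.18,0],[0,0,0]],[8,[0,0,-0.2],[0,0,0]],[8,[0,0,-0.2],[0,0,0]],[8,[0,0,-0.2],[0,0,0]],[8,[0,0,-0.3],[0,0,0]],[8,[0,0,-0.3],[0,0,0]],[8,[0,0,-0.3],[0,0,0]],[8,[0,0,-0.3],[0,0,0]],[8,[0,0,-0.3],[0,0,0]],[8,[0,0,-0.3],[0,0,0]]])

```text
clock: 11.45
tcp_pos: [0.4653, 0.1381, 0.0697]
ee_rot: [-1.569, -0.047, 0.035]
wrist_force: [0.4, 0.7, -0.1]
opening: 0.093
```

```bash
python3 g.py .470 .024 .070 .048; python3 -c "
from h import *
snap('scene','scene2.png')
a=cv2.imread('pics/scene2.png');cv2.imwrite('pics/s2.png',cv2.resize(a[150:300,220:430],None,fx=3.6,fy=3.6,interpolation=cv2.INTER_CUBIC))"
```

```text
t 11.45 p [0.4653 0.1381 0.0697] jaw 0.0518 toolY [ 0.007  0.001 -1.   ] F [ 0.4  0.7 -0.1] op 0.093 q [ 0.14  0.37 -0.51  0.68  0.    1.66]
shift now-frame [-0.03 -0.01 -2.85]  after-turn frame [-0.02 -0.01 -2.85] turn [-0.01  0.02  0.04]
```

View pics/s2.png

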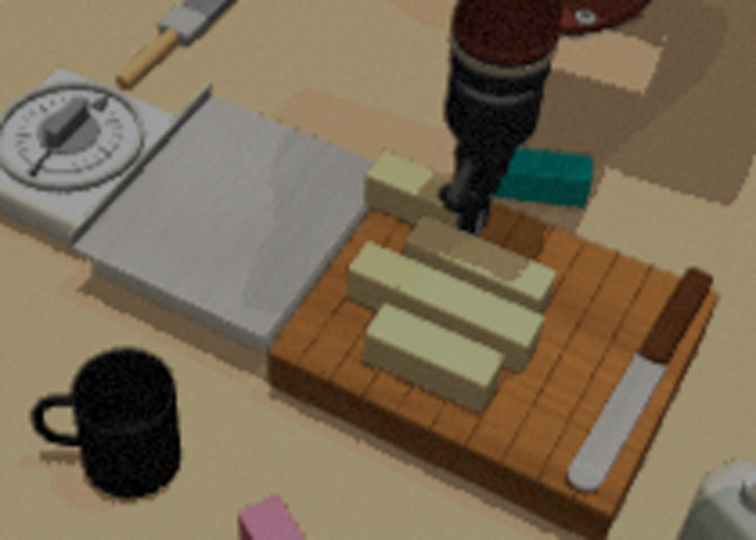

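The 88 mm block slides straight, its front at the pan's edge (about (370,180) in the crop). I'll keep pushing.

>>> servo_tool(steps=[[8,[0,0,-0.2],[0,0,0]],[8,[0,0,-0.3],[0,0,0]],[8,[0,0,-0.3],[0,0,0]],[8,[0,0,-0.3],[0,0,0]],[8,[0,0,-0.3],[0,0,0]],[8,[0,0,-0.3],[0,0,0]],[8,[0,0,-0.3],[0,0,0]],[8,[0,0,-0.3],[0,0,0]],[8,[0,0,-0.25],[0,0,0]],[8,[0,0,0],[0,0,0]]])

```text
clock: 12.75
tcp_pos: [0.4711, 0.0273, 0.0697]
ee_rot: [-1.57, -0.046, 0.034]
wrist_force: [-0.2, -1.0, 0.6]
opening: 0.092
```

```bash
python3 g.py .470 .024 .070 .048; python3 -c "
from h import *
snap('scene','scene3.png')
a=cv2.imread('pics/scene3.png');cv2.imwrite('pics/s3.png',cv2.resize(a[150:300,200:410],None,fx=3.6,fy=3.6,interpolation=cv2.INTER_CUBIC))"
```

```text
t 12.75 p [0.4711 0.0273 0.0697] jaw 0.0504 toolY [ 0.008  0.001 -1.   ] F [-0.2 -1.   0.6] op 0.092 q [-0.1   0.35 -0.55  0.67  0.    1.42]
shift now-frame [-0.03 -0.01 -0.08]  after-turn frame [-0.03 -0.01 -0.08] turn [-0.    0.01  0.04]
```

View pics/s3.png

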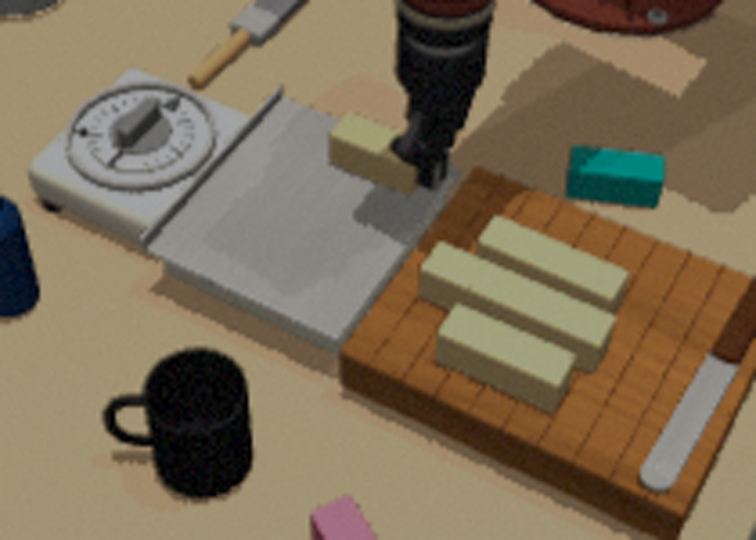

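>>> servo_tool(steps=[[8,[0,0,0.3],[0,0,0]],[8,[0,-0.6,0.1],[0,0,0]],[8,[0,-0.8,0],[0,0,0]],[8,[0,-0.8,0],[0,0,0]],[8,[0.4,-0.2,0.9],[0,0,0]],[8,[0.5,0,1],[0,0,0]],[8,[0.5,0,1],[0,0,0]],[8,[0.5,0,1],[0,0,0]],[8,[0.4,0,1],[0,0,0]],[8,[0.2,0,0.6],[0,0,0]]])

```text
clock: 14.05
tcp_pos: [0.5563, 0.2863, 0.1702]
ee_rot: [-1.567, -0.049, 0.037]
wrist_force: [1.5, -1.4, -0.4]
opening: 0.092
```

```bash
python3 g.py .5605 .278 .070 .048;python3 -c "
from h import *
snap('top','top4.png')
a=cv2.imread('pics/top4.png');cv2.imwrite('pics/t4.png',cv2.resize(a[170:270,160:380],None,fx=3.6,fy=3.6,interpolation=cv2.INTER_CUBIC))"; python3 d.py top4.png 2>/dev/null
```

```text
t 14.05 p [0.5563 0.2863 0.1702] jaw 0.0552 toolY [ 0.007  0.003 -1.   ] F [ 1.5 -1.4 -0.4] op 0.092 q [0.36 0.51 0.02 1.07 0.   1.87]
shift now-frame [ 0.08  2.5  -0.22]  after-turn frame [ 0.1   2.5  -0.21] turn [-0.02  0.04  0.04]
0.032 [(np.float64(-2.42), 18), (np.float64(-0.02), 102), (np.float64(0.62), 11), (np.float64(1.86), 24), (np.float64(2.84), 14)]
0.04 [(np.float64(-3.08), 90), (np.float64(-2.66), 14), (np.float64(-2.44), 60), (np.float64(-2.18), 11), (np.float64(-1.44), 44), (np.float64(-0.02), 108), (np.float64(0.92), 43), (np.float64(1.16), 16), (np.float64(1.9), 56), (np.float64(2.1), 13), (np.float64(2.62), 27), (np.float64(2.88), 58)]
0.046 [(np.float64(-3.06), 95), (np.float64(-2.68), 26), (np.float64(-2.44), 34), (np.float64(-2.18), 14), (np.float64(-1.92), 16), (np.float64(-1.7), 26), (np.float64(-1.46), 25), (np.float64(-1.24), 17), (np.float64(-0.98), 16), (np.float64(-0.74), 25), (np.float64(-0.02), 95), (np.float64(0.44), 31), (np.float64(0.68), 28), (np.float64(0.92), 13), (np.float64(1.14), 30), (np.float64(1.38), 19), (np.float64(1.64), 11), (np.float64(1.9), 20), (np.float64(2.12), 15), (np.float64(2.62), 28), (np.float64(2.86), 34)]
0.052 [(np.float64(-3.06), 92), (np.float64(0.0), 22), (np.float64(0.44), 10), (np.float64(1.12), 131)]
0.056 [(np.float64(-3.06), 52), (np.float64(1.14), 133)]
```

View pics/t4.png

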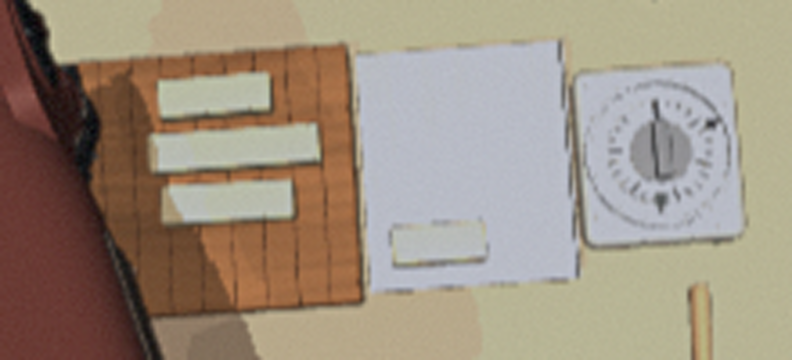

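The 88 mm block is on the pan at about (438,243) and the needle reads 1.15 rad, or 120 g. I'll lower behind the 161 mm block.

>>> servo_tool(steps=[[8,[0.1,0,-0.22],[0,0.04,0]],[8,[0,0.6,0],[0,0,0]],[8,[0,0.7,0],[0,0,0]],[8,[0,0.6,0],[0,0,0]],[8,[0,0.4,0],[0,0,0]],[8,[0,0.2,0],[0,0,0]],[8,[0,0,0],[0,0,0]],[8,[0,0,0],[0,0,0]],[8,[0,0,0],[0,0,0]],[8,[0,0,0],[0,0,0]]])

```text
clock: 15.35
tcp_pos: [0.5622, 0.2791, 0.0701]
ee_rot: [-1.566, -0.047, 0.029]
wrist_force: [-0.1, -0.2, 0.1]
opening: 0.091
```

```bash
python3 g.py .5605 .278 .070 .048
```

```text
t 15.35 p [0.5622 0.2791 0.0701] jaw 0.0479 toolY [ 0.011  0.005 -1.   ] F [-0.1 -0.2  0.1] op 0.091 q [ 0.34  0.6  -0.11  0.85  0.    1.87]
shift now-frame [-0.04  0.   -0.02]  after-turn frame [-0.04  0.   -0.02] turn [-0.03 -0.    0.07]
```

>>> servo_tool(steps=[[8,[-0.04,0,-0.2],[0,0,0]],[8,[0,0,-0.2],[0,0,0]],[8,[0,0,-0.2],[0,0,0]],[8,[0,0,-0.25],[0,0,0]],[8,[0,0,-0.3],[0,0,0]],[8,[0,0,-0.3],[0,0,0]],[8,[0,0,-0.3],[0,0,0]],[8,[0,0,-0.3],[0,0,0]],[8,[0,0,-0.3],[0,0,0]],[8,[0,0,-0.3],[0,0,0]]])

```text
clock: 16.6
tcp_pos: [0.5664, 0.1662, 0.0703]
ee_rot: [-1.565, -0.048, 0.028]
wrist_force: [0.1, 0.7, 1.3]
opening: 0.093
```

```bash
python3 g.py .572 .038 .070 .048; python3 -c "
from h import *
snap('scene','scene5.png')
a=cv2.imread('pics/scene5.png');cv2.imwrite('pics/s5.png',cv2.resize(a[150:300,200:410],None,fx=3.6,fy=3.6,interpolation=cv2.INTER_CUBIC))
p=lambda x:plane('top',160+x/3.6,170+245/3.6,.096).round(4);print(p(391),p(487))"
```

```text
t 16.6 p [0.5664 0.1662 0.0703] jaw 0.0483 toolY [ 0.013  0.006 -1.   ] F [0.1 0.7 1.3] op 0.093 q [ 0.16  0.53 -0.23  0.79  0.    1.68]
shift now-frame [-0.01 -0.01 -3.21]  after-turn frame [-0.01  0.01 -3.21] turn [-0.03  0.    0.07]
[0.47   0.0151 0.096 ] [ 0.4679 -0.0742  0.096 ]
```

View pics/s5.png

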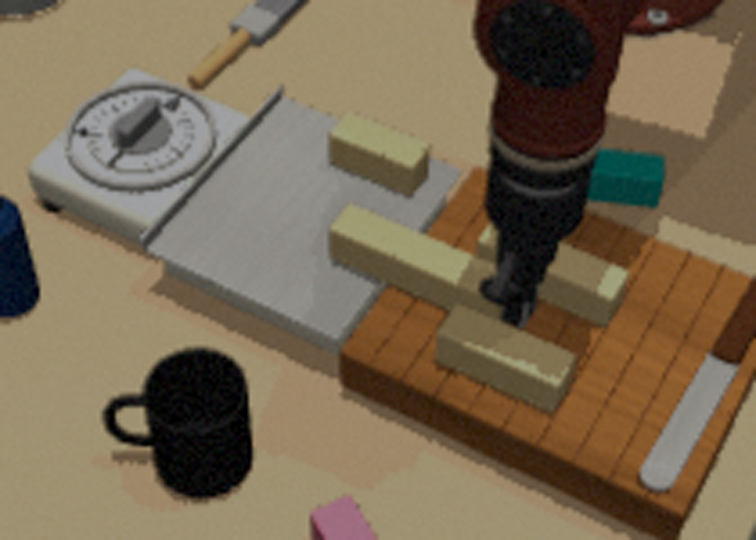

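The 161 mm block is going on straight, at about half way. I'll continue.

>>> servo_tool(steps=[[8,[0,0,-0.25],[0,0,0]],[8,[0,0,-0.3],[0,0,0]],[8,[0,0,-0.35],[0,0,0]],[8,[0,0,-0.35],[0,0,0]],[8,[0,0,-0.35],[0,0,0]],[8,[0,0,-0.35],[0,0,0]],[8,[0,0,-0.35],[0,0,0]],[8,[0,0,-0.35],[0,0,0]],[8,[0,0,-0.25],[0,0,0]],[8,[0,0,0],[0,0,0]]])

```text
clock: 17.9
tcp_pos: [0.5718, 0.0397, 0.0692]
ee_rot: [-1.566, -0.045, 0.027]
wrist_force: [-0.2, 0.2, 0.3]
opening: 0.092
```

```bash
python3 g.py .572 .038 .070 .048; python3 -c "
from h import *
snap('scene','scene6.png')
a=cv2.imread('pics/scene6.png');cv2.imwrite('pics/s6.png',cv2.resize(a[150:300,200:410],None,fx=3.6,fy=3.6,interpolation=cv2.INTER_CUBIC))"
```

```text
t 17.9 p [0.5718 0.0397 0.0692] jaw 0.0461 toolY [ 0.011  0.005 -1.   ] F [-0.2  0.2  0.3] op 0.092 q [-0.06  0.51 -0.28  0.77  0.01  1.46]
shift now-frame [ 0.   -0.02 -0.04]  after-turn frame [ 0.   -0.02 -0.04] turn [-0.02 -0.01  0.07]
```

View pics/s6.png

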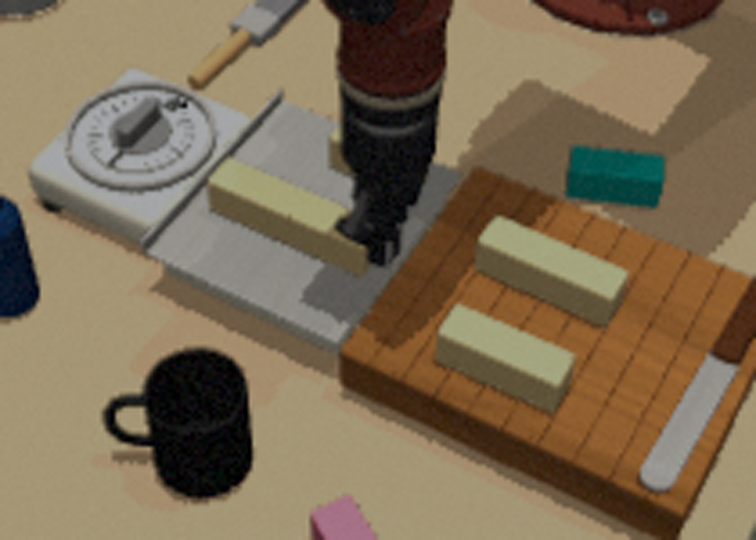

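Both blocks are on the pan. I'll back off slightly, lift, move clear and check.

>>> servo_tool(steps=[[8,[0,0,0.2],[0,0,0]],[8,[0,-0.1,0.1],[0,0,0]],[8,[0,-0.8,0],[0,0,0]],[8,[0,-0.9,0],[0,0,0]],[8,[0,-0.9,0],[0,0,0]],[8,[0,-0.5,0.8],[0,0,0]],[8,[-0.3,0,1],[0,0,0]],[8,[-0.3,0,1],[0,0,0]],[8,[-0.3,0,1],[0,0,0]],[8,[-0.3,0,1],[0,0,0]]])

```text
clock: 19.2
tcp_pos: [0.5108, 0.2513, 0.2049]
ee_rot: [-1.565, -0.051, 0.027]
wrist_force: [-0.0, 0.1, 0.2]
opening: 0.097
```

>>> servo_tool(steps=[[8,[-0.3,0,1],[0,0,0]],[8,[-0.3,0,0.8],[0,0,0]],[8,[0,0,0],[0,0,0]],[8,[0,0,0],[0,0,0]],[8,[0,0,0],[0,0,0]],[8,[0,0,0],[0,0,0]],[8,[0,0,0],[0,0,0]],[8,[0,0,0],[0,0,0]],[8,[0,0,0],[0,0,0]],[8,[0,0,0],[0,0,0]]])

```text
clock: 20.45
tcp_pos: [0.4809, 0.3264, 0.2063]
ee_rot: [-1.564, -0.054, 0.029]
wrist_force: [0.7, 0.5, -0.4]
opening: 0.093
```

```bash
python3 g.py;python3 -c "
from h import *
snap('top','top7.png')
a=cv2.imread('pics/top7.png');cv2.imwrite('pics/t7.png',cv2.resize(a[170:270,160:380],None,fx=3.6,fy=3.6,interpolation=cv2.INTER_CUBIC))
snap('scene','scene7.png')
a=cv2.imread('pics/scene7.png');cv2.imwrite('pics/s7.png',cv2.resize(a[140:290,200:410],None,fx=3.6,fy=3.6,interpolation=cv2.INTER_CUBIC))"; python3 d.py top7.png 2>/dev/null
```

```text
t 20.45 p [0.4809 0.3264 0.2063] jaw 0.0529 toolY [ 0.016  0.006 -1.   ] F [ 0.7  0.5 -0.4] op 0.093 q [ 0.47  0.4  -0.07  1.09 -0.    1.99]
0.032 [(np.float64(-2.42), 20), (np.float64(-0.5), 11), (np.float64(-0.02), 101), (np.float64(0.64), 13), (np.float64(1.86), 24), (np.float64(2.84), 14)]
0.04 [(np.float64(-3.08), 89), (np.float64(-2.68), 13), (np.float64(-2.44), 58), (np.float64(-2.18), 11), (np.float64(-1.44), 43), (np.float64(-0.02), 108), (np.float64(0.92), 44), (np.float64(1.16), 17), (np.float64(1.9), 55), (np.float64(2.1), 11), (np.float64(2.62), 28), (np.float64(2.88), 57)]
0.046 [(np.float64(-3.06), 91), (np.float64(-2.68), 27), (np.float64(-2.44), 34), (np.float64(-2.18), 12), (np.float64(-1.94), 13), (np.float64(-1.7), 28), (np.float64(-1.44), 23), (np.float64(-1.24), 18), (np.float64(-0.98), 16), (np.float64(-0.74), 24), (np.float64(-0.02), 93), (np.float64(0.44), 32), (np.float64(0.68), 29), (np.float64(0.92), 16), (np.float64(1.14), 16), (np.float64(1.38), 19), (np.float64(1.64), 11), (np.float64(1.88), 19), (np.float64(2.12), 15), (np.float64(2.62), 25), (np.float64(2.86), 34)]
0.052 [(np.float64(-3.0), 131), (np.float64(-0.02), 23), (np.float64(0.44), 10)]
0.056 [(np.float64(-2.96), 140)]
```

View pics/t7.png

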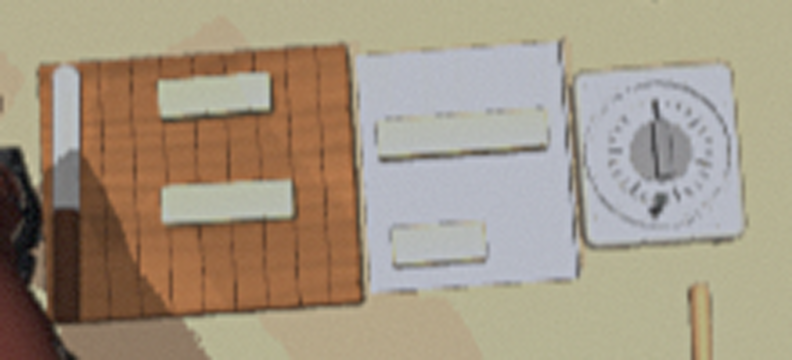

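View pics/s7.png

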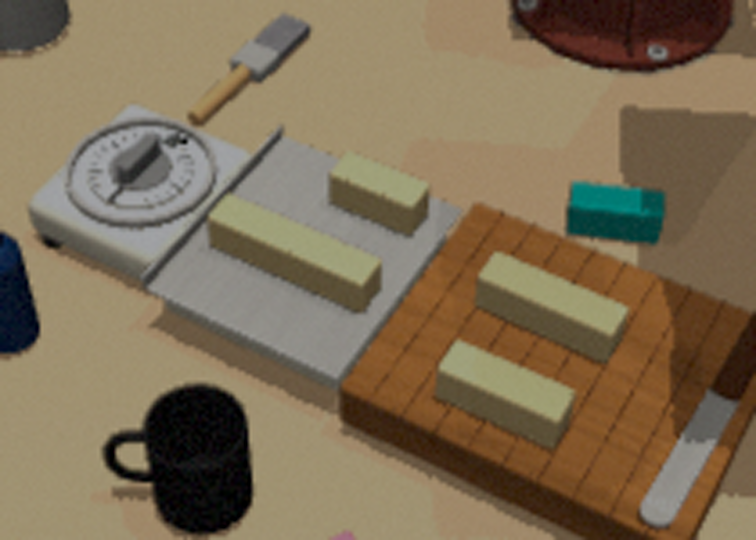

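View pics/unw_top7.png

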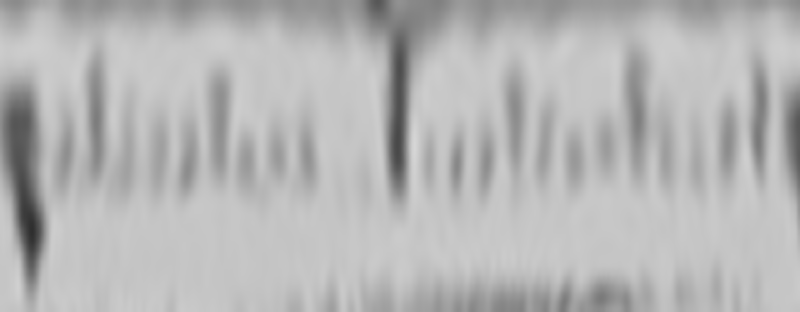

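The needle is at −2.96 and the marker at −3.06, about 9 g apart. That is the nearest pair. The dial is still at zero, and both blocks lie flat with 12 mm or more to the pan's edge.

```bash
python3 -c "
from h import *
print(manip.sign_off())"
```

```text
the job is handed in; nothing more can be done
None
```

The scale is zeroed, and the 88 mm (120 g) and 161 mm (220 g) blocks lie flat on the pan. The needle stands about 9 g past the portion marker, within one graduation. I handed the job in at about 20.6 s of the 66 s.

- **Zeroing:** I turned the knob back by about 0.61 rad. With the scale empty, the zero bar and needle read the same angle (both −0.02 rad). In the last picture the dial had not moved.
- **Portion:** The marker reads about 338–340 g, so this pair, nominally 340 g, is the nearest. The needle read 1.15 rad (120 g) with the first block alone.
- **Final check:** The needle ended 0.07–0.10 rad past the marker, so it reads about 348 g. That is a little more than the blocks' stated weights explain, and I put the rest down to reading the camera picture.
- **Everything else:** The 106 mm and 124 mm blocks are still in their lanes on the board. The rest of what I could see of the scene looks undisturbed, and the wrist force stayed at 2 N or less at every reading. The arm was clear of everything when I handed in.

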